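# Stop pin in, then pump the bench clamp onto a plaster mould

## Task

Get the plaster mould gripped in the pump clamp, ready for scraping: lift the steel stop pin out of its wooden stand, put it fully down through the hole at the end of the clamp's board and let go of it, then pump the clamp's trigger until the sprung pad holds the mould against the pin. The pad should end up clearly pushed in on its springs but not bottomed, so that the plaster is never crushed; move the jaw with the trigger only, not by hand. The clamp does not lock, so finish while still holding the trigger in with that grip on the mould, and leave the other things on the bench where they are.

Things in the scene. Friction and masses are not known exactly. Their poses are not given: they have to be found in the camera images.
- clamp: pump clamp fixed to the bench on a wooden board 30 mm thick. Origin on the bench; its x axis runs along the board from the trigger end to the hole end, z up. Board: x -185 to +160 mm, y -50 to +50 mm. Along x: trigger at -125 mm, jaw, mould, hole at +125 mm, all at y = 0. A bar 14 mm wide, 45 to 61 mm above the bench, sticks out behind the trigger to x = -215 mm. Its place and yaw vary
- clamp_hole (a point): centre of the mouth of the stop hole, on the board's top face (30 mm above the bench). The hole is 19 mm wide, chamfered 2 mm, and goes right through the 30 mm board to the stone
- clamp_handle (a point): centre of the top of the clamp's fixed upright black handle, 160 mm above the bench at clamp x = -55 mm; 18 mm thick along x, 34 mm wide. Between it and the trigger at rest are 54 mm
- pin: steel stop pin, standing upright in the stand: shaft 16 mm diameter with a 1 mm chamfered foot, 115 mm long in all, with a round grip head 26 mm diameter over the top 14 mm; 0.18 kg. Origin at the centre of its foot, z up along it. In the stand its foot is 10 mm above the bench; fully home in the clamp its foot stands on the stone (height 0)
- pinstand: fixed wooden block 64 x 64 x 35 mm with a 19 mm hole, 25 mm deep, that holds the pin. Origin under its centre
- mould: plaster mould, a loose block 60 mm along the clamp's x, 70 mm wide, 40 mm tall, about 0.25 kg, lying on the board between pad and hole. Origin under its centre. It starts 6 to 16 mm short of the place where it touches the pin and slides along the board when pushed; against the pin its centre is 38 mm from the hole's centre
- jaw: the clamp's sliding bar with the jaw plate (44 mm wide, 36 mm high). Origin at bar height (51 mm above the bench) on the pad's face as it stands with springs out. Must be moved with the trigger only: neither hand nor arm may touch it
- pad: sprung pad in front of the jaw plate, 50 mm wide, 34 mm high. Origin at the centre of its front face, which meets the mould
- jaw_travel (a joint): travel of the jaw bar towards the hole, 0 to 0.080 m; starts at 0 to 0.020. At travel j, springs out, the pad's face is at clamp x = 0.001 + j; the mould held against the pin has its near face at clamp x = 0.057 to 0.060 (the pin has some play). The bar drags with about 2.5 N, so it slips back when the trigger is let go while the pad pushes harder than that
- pad_travel (a joint): how far the pad is pushed in on its springs, 0 (out) to 0.016 m (bottomed), about 0.8 N per mm. About 0.009 is right
- trigger_travel (a joint): angle of the trigger, 0 (released, upright) to 0.40 rad (fully squeezed, top leaning towards the hole end). A spring brings it back to 0. It drives the bar by a ratchet with 6 mm teeth: squeezed, it carries the bar about 50 mm per rad once a tooth is caught (up to 6 mm of lost motion first); going back it leaves the bar where it is. A full stroke moves the jaw 14 to 18 mm
- trigger_top (a point): centre of the top end of the upright trigger lever, 160 mm above the bench at rest. The lever is a steel paddle 14 mm thick (along clamp x), 28 mm wide, free from 90 mm above the bench to its top, hinged 128 mm below this point. Pushing it near the top towards clamp +x takes 2 to 4 N when free, up to 12 N when the pad presses. Behind it (clamp -x) is free room above the bar
- bowl: small terracotta bowl, loose bystander, 90 mm across the rim and 45 mm tall; origin under its centre. It and the pin stand may swap places
- pitcher: empty white ceramic pitcher, loose bystander, 120 mm across the belly, 190 mm tall, with a handle; origin under its centre
- rib: flat wooden throwing rib, loose bystander, 155 x 45 x 6 mm; origin under its centre
- scraper: flat stainless scraper, loose bystander, 110 x 55 mm, 4 mm thick with an 8 mm wooden back; origin under its centre
- brush: brush lying down, loose bystander, 200 mm long; origin at its underside near the middle
- kilnprop: standing round kiln prop, loose bystander, 40 mm across, 60 mm tall; origin under its centre
- caddy: small white plastic caddy with a closed hinged lid, fixed bystander, 130 x 170 x 85 mm; origin under its centre

How it is judged (in metres and radians):
On the way, in this order (a step that is already met when the one before it is completed fails the run):
1. the pin stands fully home in the hole and has been let go (z of pin in the frame of clamp below 0.006 m and horizontal distance between pin and clamp_hole below 0.006 m and angle between pin's own z axis and vertical below 0.15 rad and contact force between the fingers and pin below 0.1 N), for 0.2 s.
2. the pad presses the mould against the pin (contact force between pad and mould above 1 N and contact force between mould and pin above 0.7 N), for 0.1 s.
At the end, for the whole second after the job is handed in: Pin home (foot within 6 mm of stone and hole centre, tilt under 0.15 rad); pad presses mould over 1 N and mould presses pin over 0.7 N; pad pushed in 4 to 14.5 mm; mould at rest on the board; robot holds trigger in (over 0.03 rad, 0.8 N) and touches neither mould nor pin (all of step 2 and z of pin in the frame of clamp below 0.006 m and horizontal distance between pin and clamp_hole below 0.006 m and angle between pin's own z axis and vertical below 0.15 rad and value of joint pad_travel between 0.004 and 0.0145 m and value of joint trigger_travel above 0.03 rad and contact force between any of the fingers, the arm and trigger above 0.8 N and contact force between each of the arm, the fingers and mould below 0.2 N and contact force between each of the arm, the fingers and pin below 0.2 N and z of mould in the frame of clamp between 0.026 and 0.035 m and linear speed of mould below 0.01 m/s); the arm keeps its last pose, push and grip.
It fails at once if the mould is crushed: the pad presses it with more than 18 N (contact force between pad and mould above 18 N).
It fails at once if the jaw or pad is pushed by the hand or arm instead of the trigger (contact force between any of the fingers, the arm and jaw above 1 N).
It fails at once if a bystander is moved by more than 25 mm (distance of any of bowl, pitcher, rib, scraper, brush, kilnprop from where it was at the start of the episode above 0.025 m).
It also fails if it takes over 72 s, if anything falls off the work surface, if the arm or the gripper's body presses on something with over 40 N, if the wrist force passes 120 N, or if a joint passes its speed limit or range.

## Robot

A 6-joint arm with a two-finger parallel gripper is mounted at the origin on the work surface. World frame = base frame: x ahead of the robot, y to its left, z up, the work surface at z = 0. Lengths are in m, angles in degrees, forces in N, time in s.
With the tool pointing down it reaches from about 0.4 to 0.825 m from the base axis. Payload 7 kg.
Tool frame: the origin (TCP) lies at the very end of the fingers, on their centre line; the grasp point (between the pads) lies 19 mm behind it (ctrl.grip_point_offset is the distance from the TCP to the grasp point, in m); x points along the fingers, z is the direction in which the jaws open and shut, and the axes are right-handed (so a half turn about x gives the same grasp; the last joint's range is limited). The gripper opens to 88 mm and grips with 3 to 60 N. Pads are 19 mm wide; open, the fingers measure 130 mm over their backs; the gripper's body (78 mm by 193 mm) begins 47 mm behind the grasp point.
Start: joints at [-47.836, 20.546, 0.682, 0, -70.136, -16.507], TCP at [0.292, -0.608, 0.227] pointing down, gripper open.
Joint ranges: [-176.03, 176.03], [-82.01, 121.73], [-58.28, 71.71], [-173.87, 95.51], [-174.79, -0.11], [-173.66, 173.66]. Speed limits (degrees/s): [136.94, 136.94, 172.46, 180, 180, 180].

## Interface

Orientations are given as [roll, pitch, yaw] about the fixed x, y, z axes, in that order (R = Rz(yaw) Ry(pitch) Rx(roll)).
In Python, from plant import get_obs, snapshot, calibration, close_job, ctrl gives the robot as it stands.
- The arm moves only by the tool move_arm, never from a script. Its argument "commands" is a list that holds one entry, the list of rows, each a list of 4 numbers: the shift along the tool's x, y, z in cm, then the turn about the tool's x in rad. In form: [[[dx, dy, dz, spin], ...]]. A call has 1 to 8 rows; each row shifts and turns the commanded pose from where the row before left it, along the tool's axes as they then stand; what a row does not reach is not made up. A row lasts 1/10 s, in which the tool goes at most 50 mm and 8.59 degrees, less where a joint would pass 70% of its speed; a pose out of reach is approached as far as the arm can. A call with a gripper value outside its range is refused whole. "jaw" is the finger opening in cm, from 0 to 8.76, set as the call begins (left out, the last holds). The fingers move at their own pace and stop on an object; the grip force is fixed at half the most. Time passes only in rows, so rows that do not move let the fingers close. It gives the time, the measured TCP pose, the force and the opening at its end, in the units of the state.
- get_obs(): the state, without advancing time (a new reading comes with each control period).
- snapshot(name): name is "scene" or "top" or "wrist"; returns (picture, depth): 384x512x3 uint8, red, green, blue; 384x512 float32, m along the optical axis (not along the pixel's ray), 0 where there is no reading.
- calibration(name): a dict with "mtx" (3x3 intrinsics, pixels), "T" (4x4, takes a point from camera to world coordinates); the wrist camera has in their place "tool_from_camera" (4x4, takes a point from camera to tool coordinates, whose origin is the TCP and whose axes are the tool frame's). Camera axes: x right, y up, looking along -z (the intrinsics and any distortion apply to the point x, -y, -z); pixel columns grow to the right and rows downward; lengths in m; the calibration is good to about 2 mm. The wrist camera is an equidistant fisheye: a pixel r from the principal point sees the ray r / f radians off the axis. A picture is of the moment at which its call begins: read the wrist's pose just before it. calibration takes no time and is no camera call.
- close_job(): hands the job in, once; it reports no verdict.
The state is a dict: "clock": time; "joint_pos": joint angles; "qvel": joint speeds; "tau": joint torques, N m; "tool_pos": TCP position; "orientation": TCP orientation; "force": force on the tool from outside, world axes, zero at the start; "moment": the same for the moment, N m; "opening": finger opening in m.
Only numpy, scipy, OpenCV 4.12 (cv2) and the standard library are available. Lean on these libraries where they do the work, as an engineer would, in place of code of your own. Each camera call takes 0.05 s, during which the arm holds its last target. There are 200 camera calls.

## Working session

There is one attempt and no reset: what is moved stays moved. The work goes in short steps, Python scripts to look and compute and a tool call to move; the robot and the scene stay as the last step left them, time stands still between calls to the robot, and variables do not carry over. Pictures are saved under pics/ and viewed, about 8 in all and at most 12, crops included, and the job is handed in when it is done.

Besides the shell and the picture viewer there is one more tool, called after "Emit:" by a JSON object that holds its "name" and its "arguments", one argument or row to a line. move_arm: Moves the arm, as the interface text tells. Its arguments: {"type":"object","properties":{"commands":{"type":"array"},"jaw":{"type":"number"}},"required":["commands"]}

```bash
mkdir -p pics; cat > h.py <<'E'
import numpy as np, cv2
from plant import *
def snap(n,f):
    im,d=snapshot(n); cv2.imwrite(f'pics/{f}.png',cv2.resize(im[...,::-1],(768,576) )); np.savez(f'pics/{f}.npz',im=im,d=d); return im,d
def cloud(n,d):
    c=calibration(n);K=c['mtx'];T=c['T'];v,u=np.mgrid[:384,:512]
    P=np.stack([(u-K[0,2])/K[0,0]*d,-(v-K[1,2])/K[1,1]*d,-d],-1)
    return P@T[:3,:3].T+T[:3,3]
E
python3 - <<'E'
from h import *
print(get_obs())
for n in('scene','top'):
    snap(n,n+'1'); c=calibration(n); print(c['mtx'],c['T'],c.keys())
print(calibration('wrist'))
E
```

```text
{'clock': 0.0, 'joint_pos': array([-4.78358669e+01,  2.05925333e+01,  6.33221758e-01, -2.06438382e-02,
       -7.01383832e+01, -1.65074324e+01]), 'qvel': array([-0.00918306, -0.02571732, -0.00340419, -0.0159408 , -0.10871667,
        0.00286565]), 'tau': array([-1.31945813e-03, -5.82716024e+01,  2.93043441e+01,  6.99675992e+00,
        6.81476711e-03, -1.40722004e-04]), 'tool_pos': array([ 0.29201656, -0.60799665,  0.22560448]), 'orientation': array([  5.27382499,  89.90039572, 120.92349546]), 'force': array([ 0.00320133, -0.61320547,  0.66075026]), 'moment': array([ 0.01480358,  0.01312908, -0.02599727]), 'opening': 0.08742473173168266}
[[383.36593163   0.         256.11473697]
 [  0.         383.36593163 195.30044799]
 [  0.           0.           1.        ]] [[-0.00313286 -0.51664702  0.85619276  1.43021768]
 [ 0.99996658  0.00484735  0.00658394 -0.01806369]
 [-0.00755184  0.85618477  0.51661456  0.6793946 ]
 [ 0.          0.          0.          1.        ]] dict_keys(['mtx', 'T'])
[[490.3725273    0.         260.2079494 ]
 [  0.         490.3725273  195.68672999]
 [  0.           0.           1.        ]] [[-0.0148211   0.98612735 -0.16532753  0.26142273]
 [-0.99964179 -0.01829862 -0.01953082 -0.0262859 ]
 [-0.02228514  0.16497884  0.98604531  1.60262172]
 [ 0.          0.          0.          1.        ]] dict_keys(['mtx', 'T'])
{'mtx': array([[297.31863964,   0.        , 255.50149174],
       [  0.        , 297.31863964, 192.40677454],
       [  0.        ,   0.        ,   1.        ]]), 'tool_from_camera': array([[-9.48075207e-04,  2.90624172e-01, -9.56836816e-01,
        -1.58801269e-01],
       [-6.90084256e-04,  9.56836828e-01,  2.90624859e-01,
         7.93078657e-02],
       [ 9.99999312e-01,  9.35832246e-04, -7.06598109e-04,
        -5.61853520e-04],
       [ 0.00000000e+00,  0.00000000e+00,  0.00000000e+00,
         1.00000000e+00]])}
```

View pics/top1.png

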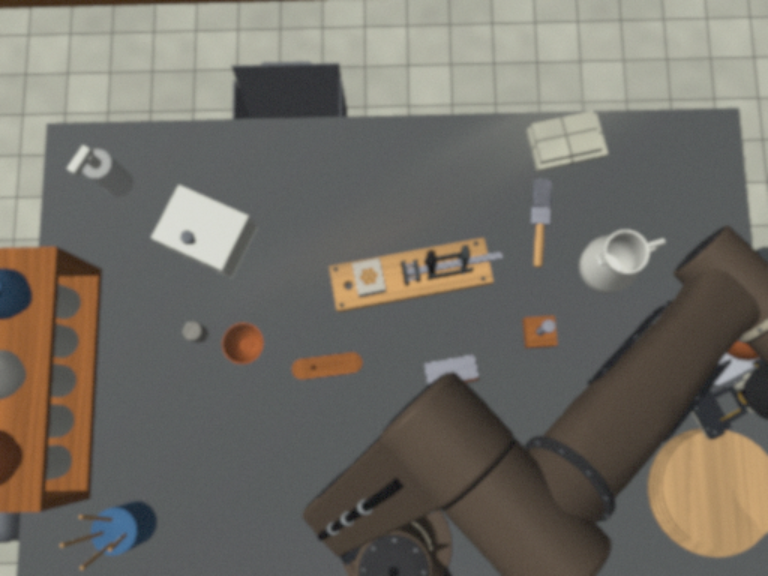

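View pics/scene1.png

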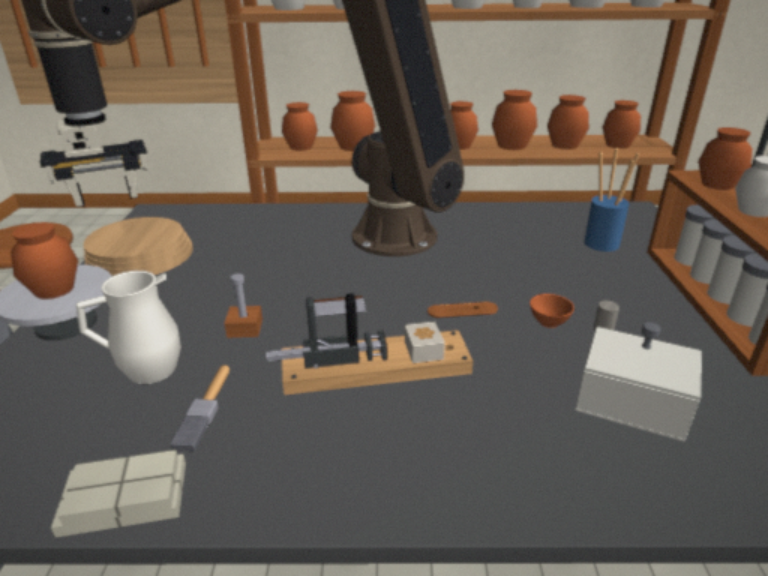

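The top picture shows the clamp board at about (330–494, 238–310), with the hole end on the left. The pin in its stand is at (540, 330), the bowl at (243, 343), and the scraper, rib and brush are around the board.

```bash
python3 - <<'E'
from h import *
for n in('top','scene'):
    z=np.load(f'pics/{n}1.npz');P=cloud(n,z['d']);im=z['im'].astype(int);ok=z['d']>0
    X=P[...,0];Y=P[...,1];Z=P[...,2]
    tab=ok&(abs(Z)<.02)&(X>.3)&(X<.9)&(abs(Y)<.4);print(n,'table z',np.median(Z[tab]))
    reg=ok&(X>.4)&(X<.75)&(Y>-.3)&(Y<.2)
    m=(reg&(Z>.022)&(Z<.038)&(im[...,0]-im[...,2]>40)&(X>.5)).astype('uint8')
    k,l,s,c=cv2.connectedComponentsWithStats(m)
    for i in np.argsort(-s[1:,4])[:2]+1:
        q=P[l==i][:,:2].astype('f4');print('board',len(q),cv2.minAreaRect(q))
    for a,b,nm in((.107,.14,'pinhead'),(.145,.18,'tops'),):
        m=(reg&(Z>a)&(Z<b)).astype('uint8');k,l,s,c=cv2.connectedComponentsWithStats(m)
        for i in range(1,k):
            if s[i,4]>5:
                q=P[l==i];print(nm,len(q),c[i],q.mean(0),q.min(0),q.max(0))
    m=(reg&(Z>.03)&(Z<.04)&(X<.55)&(Y<-.2)) 
    if m.any(): print('stand',cv2.minAreaRect(P[m][:,:2].astype('f4')))
    m=reg&(Z>.066)&(Z<.078)&(X>.5)&(im.min(-1)>120)
    print('mould',cv2.minAreaRect(P[m][:,:2].astype('f4')),m.sum())
im=np.load('pics/top1.npz')['im'][...,::-1]
cv2.imwrite('pics/c1.png',cv2.resize(im[150:240,210:380],(765,405),interpolation=cv2.INTER_CUBIC))
E
```

```text
top table z -0.0004890285446088605
board 1914 ((0.5697881579399109, -0.04024140536785126), (0.10203760862350464, 0.34541797637939453), 9.356537818908691)
board 25 ((0.5761927366256714, -0.12084256857633591), (0.005447718780487776, 0.04915722832083702), 9.813064575195312)
pinhead 19 [308.84210526 171.68421053] [ 0.58171259 -0.14783551  0.12263767] [ 0.57341597 -0.15819273  0.10759781] [ 0.59590983 -0.14239994  0.1383736 ]
pinhead 13 [287.46153846 178.46153846] [ 0.56173664 -0.08157501  0.12247082] [ 0.55931847 -0.08961031  0.10913764] [ 0.5695462  -0.07419185  0.13785623]
tops 44 [310.43181818 167.47727273] [ 0.58697222 -0.15014138  0.15769865] [ 0.57388506 -0.15767978  0.14677052] [ 0.60120063 -0.1427497   0.16689243]
tops 66 [287.83333333 171.92424242] [ 0.57483114 -0.08190227  0.15678319] [ 0.56011764 -0.09146942  0.14684464] [ 0.59304977 -0.07331685  0.16448075]
stand ((0.485527902841568, -0.2645990252494812), (0.1696658432483673, 0.04032280668616295), 30.005521774291992)
mould ((0.5716297626495361, -0.030303455889225006), (0.06914035230875015, 0.22184500098228455), 9.666977882385
[... 417 characters left out ...]
444  0.13950566]
pinhead 56 [207.78571429 213.91071429] [ 0.60305444 -0.15037558  0.12451186] [ 0.5989921  -0.15774513  0.10709607] [ 0.60771691 -0.14403556  0.13921468]
tops 66 [233.60606061 200.54545455] [ 0.58602231 -0.0830675   0.15450042] [ 0.56828086 -0.09353107  0.14549239] [ 0.59760189 -0.07394041  0.1600132 ]
tops 48 [206.77083333 202.6875    ] [ 0.59605977 -0.15157751  0.15463762] [ 0.5774841  -0.16026933  0.14522649] [ 0.60573534 -0.14513067  0.15948505]
stand ((0.43968164920806885, -0.2914941906929016), (0.01666046679019928, 0.06897000968456268), 89.83830261230469)
mould ((0.580275297164917, -0.032006993889808655), (0.07191470265388489, 0.223541259765625), 12.480167388916016) 254
```

View pics/c1.png

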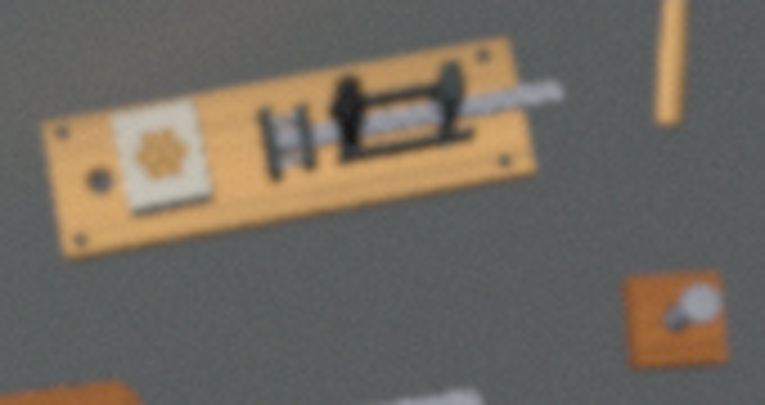

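The crop shows the hole at crop (99, 180), the pin head at (702, 300), and the stand corners at (622, 276) and (730, 362). The jaw plate and pad are at x≈305 and 270.

```bash
cat >> h.py <<'E'
from scipy.spatial.transform import Rotation as Ro
def ray(n,u,v,z):
    c=calibration(n);K=c['mtx'];T=c['T']
    d=T[:3,:3]@np.array([(u-K[0,2])/K[0,0],-(v-K[1,2])/K[1,1],-1]);o=T[:3,3]
    return (o+d*(z-o[2])/d[2])[:2]
def Rt(): return Ro.from_euler('xyz',get_obs()['orientation'],degrees=True).as_matrix()
def go(p,zyaw=None):
    o=get_obs();R=Rt();d=R.T@(np.array(p)-o['tool_pos'])*100
    print('t',round(o['clock'],2),'tcp',o['tool_pos'].round(4),'F',o['force'].round(2),'open',round(o['opening'],4),'shift cm',d.round(2),'zyaw',np.degrees(np.arctan2(R[1,2],R[0,2])).round(1),'yyaw',np.degrees(np.arctan2(R[1,1],R[0,1])).round(1),end=' ')
    if zyaw is not None:
        a=np.radians(zyaw);t=R.T@[np.cos(a),np.sin(a),0];print('spin',np.arctan2(-t[1],t[2]).round(3))
    else: print()
E
python3 - <<'E'
from h import *
f=lambda x,y:(210+(x+.5)/4.5-.5,150+(y+.5)/4.5-.5)
print('hole',ray('top',*f(99,180),.03),'head',ray('top',*f(702,300),.125),'standc',ray('top',*f(676,319),.035))
g=lambda x,y:((x+.5)/1.5-.5,(y+.5)/1.5-.5)
print('head scene',ray('scene',*g(237,277),.125),'stand scene',ray('scene',*g(243,314),.035))
print(Rt().round(3))
go([.47,-.26,.24],0)
E
```

```text
hole [0.54693266 0.09789734] head [ 0.44022146 -0.31442972] standc [ 0.4378413  -0.31289486]
head scene [ 0.44706533 -0.31506601] stand scene [ 0.44219719 -0.31643118]
[[-0.001 -0.901 -0.433]
 [ 0.001 -0.433  0.901]
 [-1.     0.     0.001]]
t 0.1 tcp [ 0.292  -0.6081  0.2257] F [ 0.03 -0.38 -0.79] open 0.0873 shift cm [ -1.4  -31.11  23.67] zyaw 115.7 yyaw -154.3 spin 2.018
```

```bash
python3 - <<'E'
from h import *
go([.441,-.3143,.22],99.35)
E
```

```text
t 0.1 tcp [ 0.292  -0.6081  0.2257] F [ 0.03 -0.38 -0.79] open 0.0873 shift cm [  0.6  -26.15  20.03] zyaw 115.7 yyaw -154.3 spin 0.285
```

Emit:
{"name": "move_arm", "arguments": {
  "commands": [
    [[0, -3.27, 2.5, 0], [0, -3.27, 2.5, 0], [0, -3.27, 2.5, 0], [0, -3.27, 2.5, 0], [0, -3.27, 2.5, 0], [0, -3.27, 2.5, 0], [0, -3.27, 2.5, 0], [0, -3.27, 2.5, 0]]
  ],
  "jaw": 8.7
}}

```text
clock: 0.9
tool_pos: [0.4418, -0.3132, 0.2264]
orientation: [20.6, 90.0, 136.3]
force: [1.0, 0.4, 0.1]
opening: 0.0871
```

Emit:
{"name": "move_arm", "arguments": {
  "commands": [
    [[0, 0, 0, 0.14], [0, 0, 0, 0.145], [0, 0, 0, 0], [0, 0, 0, 0]]
  ]
}}

```text
clock: 1.3
tool_pos: [0.4413, -0.3149, 0.2263]
orientation: [52.1, 90.0, 151.7]
force: [-0.4, -0.6, -0.4]
opening: 0.0869
```

```bash
python3 - <<'E'
from h import *
go([.441,-.3143,.099],99.35)
snap('wrist','w1')
E
```

```text
t 1.3 tcp [ 0.4413 -0.3149  0.2263] F [-0.44 -0.63 -0.37] open 0.0869 shift cm [1.273e+01 1.000e-02 6.000e-02] zyaw 99.6 yyaw -170.4 spin 0.004
```

View pics/w1.png

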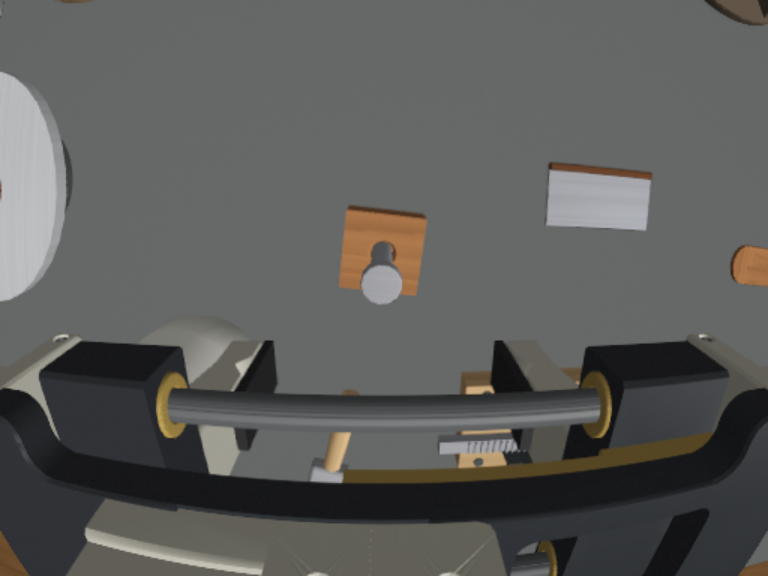

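The wrist picture shows the pin head at (381, 284), ahead of the open fingers, with the stand centred at about (383, 250).

```bash
cat >> h.py <<'E'
def wray(u,v,z,o=None):
    c=calibration('wrist');K=c['mtx'];o=o or get_obs();M=c['tool_from_camera']
    a=np.array([(u-K[0,2])/K[0,0],(v-K[1,2])/K[1,1]]);r=np.hypot(*a);s=np.sin(r)/max(r,1e-9)
    d=np.array([a[0]*s,-a[1]*s,-np.cos(r)])
    R=Ro.from_euler('xyz',o['orientation'],degrees=True).as_matrix()
    d=R@M[:3,:3]@d;p=o['tool_pos']+R@M[:3,3]
    return (p+d*(z-p[2])/d[2])[:2]
g=lambda x,y:((x+.5)/1.5-.5,(y+.5)/1.5-.5)
E
python3 - <<'E'
from h import *
print('head',wray(*g(381,284),.125),'standc',wray(*g(383,251),.035))
E
```

```text
head [ 0.43828948 -0.31752164] standc [ 0.43675374 -0.31655006]
```

Emit:
{"name": "move_arm", "arguments": {
  "commands": [
    [[2.5, 0.2, -0.15, 0], [3, 0, 0, 0], [3, 0, 0, 0], [2.5, 0, 0, 0], [1.6, 0, 0, 0], [0, 0, 0, 0], [0, 0, 0, 0]]
  ]
}}

```text
clock: 2.05
tool_pos: [0.4397, -0.3171, 0.1008]
orientation: [97.7, 90.0, -162.9]
force: [0.9, 0.6, 0.1]
opening: 0.0871
```

Emit:
{"name": "move_arm", "arguments": {
  "commands": [
    [[0, 0, 0, 0], [0, 0, 0, 0], [0, 0, 0, 0], [0, 0, 0, 0], [0, 0, 0, 0], [0, 0, 0, 0], [0, 0, 0, 0], [0, 0, 0, 0]]
  ],
  "jaw": 1.0
}}

```text
clock: 2.85
tool_pos: [0.4397, -0.3167, 0.1006]
orientation: [97.9, 90.0, -162.8]
force: [0.1, -0.4, 0.1]
opening: 0.0284
```

Emit:
{"name": "move_arm", "arguments": {
  "commands": [
    [[0, 0, 0, 0], [0, 0, 0, 0], [0, 0, 0, 0], [0, 0, 0, 0]]
  ]
}}

```text
clock: 3.25
tool_pos: [0.4397, -0.3167, 0.1005]
orientation: [68.1, 90.0, 167.5]
force: [0.0, -0.0, 0.2]
opening: 0.0253
```

Emit:
{"name": "move_arm", "arguments": {
  "commands": [
    [[-0.8, 0, 0, 0], [-1.5, 0, 0, 0], [-2.5, 0, 0, 0], [-2.5, 0, 0, 0], [-2.5, 0, 0, 0], [-2.5, 0, 0, 0], [-2.5, 0, 0, 0], [-2, 0, 0, 0]]
  ]
}}

```text
clock: 4.05
tool_pos: [0.4396, -0.3167, 0.2706]
orientation: [-119.4, 89.9, -20.1]
force: [0.0, 0.7, -1.5]
opening: 0.0251
```

```bash
python3 - <<'E'
from h import *
go([.548,.0965,.265],99.35)
E
```

```text
t 4.05 tcp [ 0.4396 -0.3167  0.2706] F [ 0.03  0.66 -1.54] open 0.0251 shift cm [  0.56 -17.39  39.02] zyaw 99.3 yyaw -170.7 spin -0.0
```

Emit:
{"name": "move_arm", "arguments": {
  "commands": [
    [[0, -0.7, 1.5, 0], [0, -1.3, 3, 0], [0, -1.3, 3, 0], [0, -1.3, 3, 0], [0, -1.3, 3, 0], [0, -1.3, 3, 0], [0, -1.3, 3, 0], [0, -1.3, 3, 0]]
  ]
}}

```text
clock: 4.85
tool_pos: [0.4998, -0.0774, 0.269]
orientation: [-55.8, 90.0, 43.6]
force: [0.9, 0.2, -2.1]
opening: 0.0247
```

Emit:
{"name": "move_arm", "arguments": {
  "commands": [
    [[0, -1.3, 3, 0], [0, -1.3, 3, 0], [0, -1.3, 3, 0], [0, -1.3, 2, 0], [0, -1, 1, 0], [0, -0.5, 0.5, 0], [0, 0, 0, 0], [0, 0, 0, 0]]
  ]
}}

```text
clock: 5.65
tool_pos: [0.5455, 0.0547, 0.2685]
orientation: [102.1, 90.0, -158.6]
force: [-0.2, -0.4, -1.8]
opening: 0.0249
```

```bash
python3 - <<'E'
from h import *
go([.548,.0965,.265],99.35)
snap('wrist','w2')
E
```

```text
t 5.65 tcp [0.5455 0.0547 0.2685] F [-0.15 -0.35 -1.76] open 0.0249 shift cm [ 0.35 -0.92  4.09] zyaw 99.3 yyaw -170.7 spin -0.001
```

View pics/w2.png

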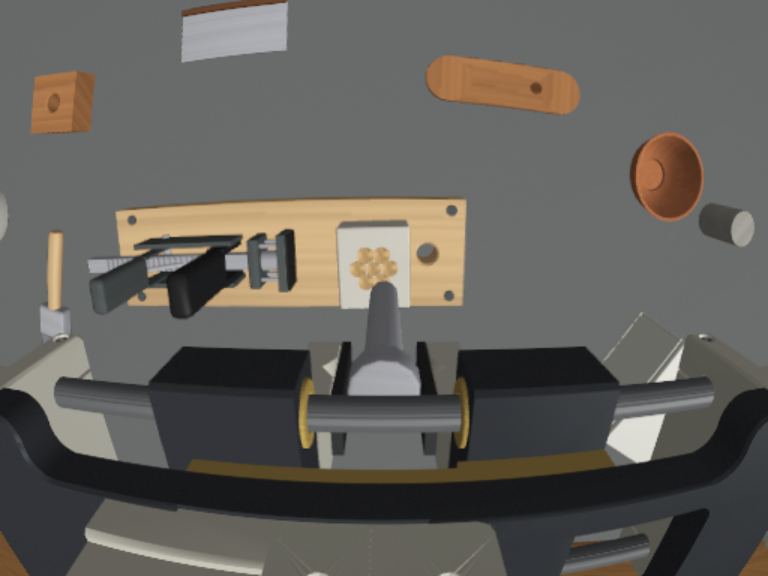

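The hole is at (427, 253), and the pin is held upright in the fingers with its foot at about (384, 288). The mould sits left of the hole.

```bash
python3 - <<'E'
from h import *
h=wray(*g(427,253),.03);print('hole',h,'foot',wray(*g(384,289),.178),'tcp',get_obs()['tool_pos'][:2])
print('board corners screws',[wray(*g(*p),.03) for p in((131,219),(141,296),(451,210),(449,296))])
go([*h,.265],99.35)
d=np.load('pics/w2.npz')['d'];print(d[168,284])
E
```

```text
hole [0.54613856 0.09446334] foot [0.54209413 0.05372825] tcp [0.54542053 0.05450688]
board corners screws [array([ 0.55470167, -0.20050429]), array([ 0.63441662, -0.18707519]), array([0.50343168, 0.10874745]), array([0.58334904, 0.12279747])]
t 5.7 tcp [0.5454 0.0545 0.2686] F [-0.78 -0.85 -1.73] open 0.0251 shift cm [ 0.36 -0.72  3.93] zyaw 99.3 yyaw -170.7 spin -0.001
0.43554008
```

Emit:
{"name": "move_arm", "arguments": {
  "commands": [
    [[0, -0.3, 1, 0], [0, -0.3, 1.5, 0], [0, -0.3, 1.2, 0], [1.5, 0, 0.25, 0], [2.5, 0, 0, 0], [2.5, 0, 0, 0], [2.5, 0, 0, 0], [2.5, 0, 0, 0]]
  ]
}}

```text
clock: 6.5
tool_pos: [0.5483, 0.0969, 0.1527]
orientation: [-68.8, 90.0, 30.6]
force: [-0.2, 0.2, -2.0]
opening: 0.025
```

Emit:
{"name": "move_arm", "arguments": {
  "commands": [
    [[1.5, 0, 0, 0], [0, 0, 0, 0], [0, 0, 0, 0]]
  ]
}}

```text
clock: 6.8
tool_pos: [0.5486, 0.0965, 0.1389]
orientation: [-168.5, 90.0, -69.2]
force: [0.7, 0.1, -1.2]
opening: 0.0252
```

```bash
python3 - <<'E'
from h import *
go([.548,.095,.09],99.35)
im,d=snap('wrist','w3')
cv2.imwrite('pics/w3c.png',cv2.resize(im[130:260,170:350,::-1],(792,572),interpolation=cv2.INTER_CUBIC))
E
```

```text
t 6.8 tcp [0.5486 0.0965 0.1389] F [ 0.74  0.12 -1.21] open 0.0252 shift cm [ 4.89  0.09 -0.14] zyaw 99.4 yyaw -170.6 spin 0.0
```

View pics/w3c.png

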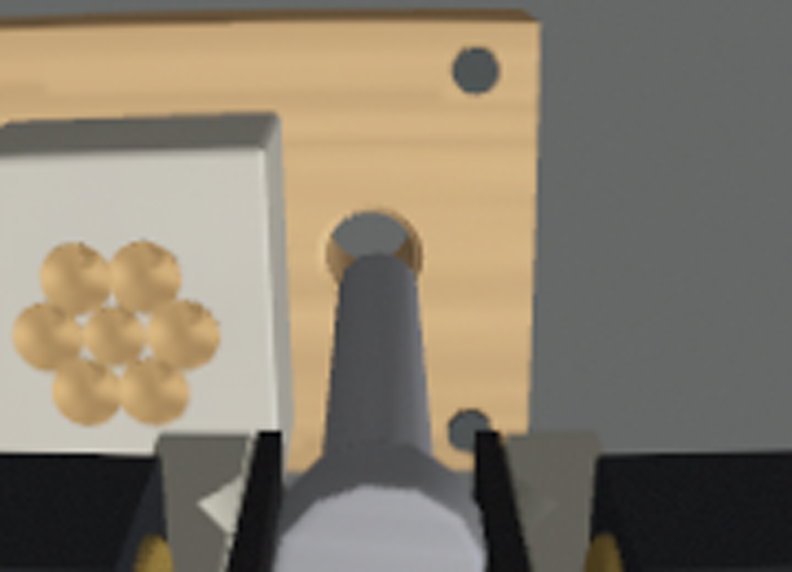

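The close view shows the hole centred at about crop (373, 256), with the foot about 1 mm right of it and 1 mm short. I'll correct for that and insert.

Emit:
{"name": "move_arm", "arguments": {
  "commands": [
    [[0, 0.1, -0.13, 0], [1, 0, 0, 0], [1, 0, 0, 0], [0.8, 0, 0, 0], [0, 0, 0, 0]]
  ]
}}

```text
clock: 7.35
tool_pos: [0.5465, 0.0939, 0.1088]
orientation: [104.6, 89.8, -156.1]
force: [0.3, -0.1, -1.1]
opening: 0.0251
```

Emit:
{"name": "move_arm", "arguments": {
  "commands": [
    [[0.8, 0, 0, 0], [0.8, 0, 0, 0], [0.3, 0, 0, 0], [0, 0, 0, 0]]
  ]
}}

```text
clock: 7.75
tool_pos: [0.5475, 0.0943, 0.0912]
orientation: [121.0, 90.0, -139.7]
force: [0.4, 0.3, -2.0]
opening: 0.0252
```

Emit:
{"name": "move_arm", "arguments": {
  "commands": [
    [[0, 0, 0, 0], [0, 0, 0, 0], [0, 0, 0, 0], [0, 0, 0, 0], [0, 0, 0, 0], [0, 0, 0, 0]]
  ],
  "jaw": 5.0
}}

```text
clock: 8.35
tool_pos: [0.5476, 0.0944, 0.0917]
orientation: [-66.4, 90.0, 32.9]
force: [0.3, 0.0, -0.5]
opening: 0.0498
```

Emit:
{"name": "move_arm", "arguments": {
  "commands": [
    [[-1.5, 0, 0, 0], [-2.5, 0, 0, 0], [-3, 0, 0, 0], [-3, 0, 0, 0], [-3, 0, 0, 0], [0, 0, 0, 0], [0, 0, 0, 0]]
  ]
}}

```text
clock: 9.05
tool_pos: [0.5477, 0.0946, 0.2222]
orientation: [-61.3, 89.9, 38.0]
force: [-0.0, 0.3, -1.2]
opening: 0.0501
```

```bash
python3 - <<'E'
from h import *
u=np.array([-.1625,.9867]);O=np.array([.548,.0955])-.125*u
print('origin',O,'trig',O-.125*u)
go([*(O-.175*u),.23],99.35)
im,d=snap('wrist','w4')
E
```

```text
origin [ 0.5683125 -0.0278375] trig [ 0.588625 -0.151175]
t 9.05 tcp [0.5477 0.0946 0.2222] F [-0.03  0.31 -1.19] open 0.0501 shift cm [ -0.81  -0.07 -29.91] zyaw 99.3 yyaw -170.7 spin -0.001
```

View pics/w4.png

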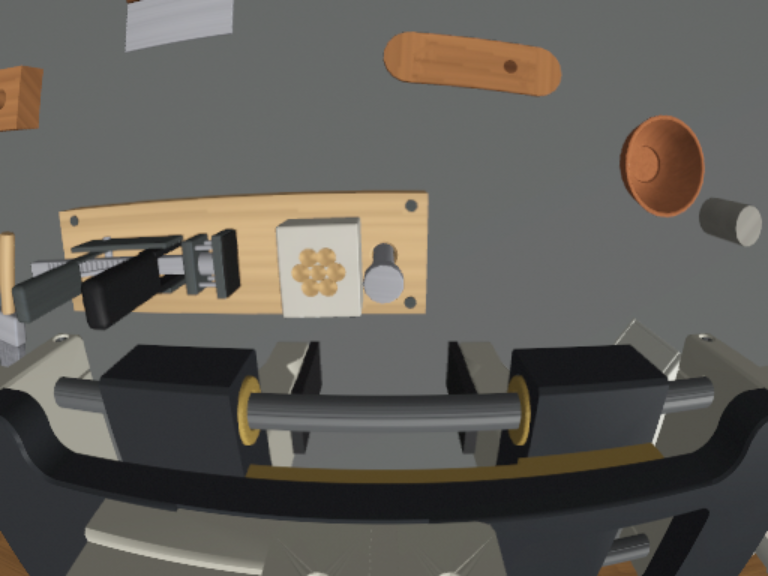

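The pin stands in the hole with its head at (384, 283). Next I'll check its height and move behind the trigger.

Emit:
{"name": "move_arm", "arguments": {
  "commands": [
    [[-1, 0, -2, 0], [0, 0, -4, 0], [0, 0, -4, 0], [0, 0, -4, 0], [0, 0, -4, 0], [0, 0, -4, 0], [0, 0, -4, 0], [0, 0, -3, 0]]
  ],
  "jaw": 0
}}

```text
clock: 9.9
tool_pos: [0.5939, -0.1939, 0.2297]
orientation: [78.1, 89.8, 177.4]
force: [0.2, 0.1, 0.9]
opening: 0.0005
```

Emit:
{"name": "move_arm", "arguments": {
  "commands": [
    [[0, 0, -1, 0], [0, 0, 0, 0], [0, 0, 0, 0]]
  ]
}}

```text
clock: 10.2
tool_pos: [0.5957, -0.2012, 0.2305]
orientation: [68.0, 89.9, 167.3]
force: [-0.3, 0.4, -0.2]
opening: 0.0005
```

```bash
cat >> h.py <<'E'
U=np.array([-.1625,.9867]);O=np.array([.5683,-.0280])
def wcloud(d):
    c=calibration('wrist');K=c['mtx'];o=get_obs();M=c['tool_from_camera'];v,u=np.mgrid[:384,:512]
    a=(u-K[0,2])/K[0,0];b=(v-K[1,2])/K[1,1];r=np.hypot(a,b)+1e-9;t=np.tan(r)/r
    P=np.stack([a*t*d,-b*t*d,-d],-1)@M[:3,:3].T+M[:3,3]
    P=P@Rt().T+o['tool_pos']
    q=P[...,:2]-O;return np.stack([q@U,q@np.array([-U[1],U[0]]),P[...,2]],-1)  # clamp frame
def cx(z=.13):
    p=get_obs()['tool_pos'];return (p[:2]-O)@U,(p[:2]-O)@np.array([-U[1],U[0]]),p[2]
E
python3 - <<'E'
from h import *
print(cx()); go([*(O-.175*U),.13],99.35)
im,d=snap('wrist','w5');C=wcloud(d);ok=d>0
def st(nm,m):
    q=C[m&ok]; print(nm,len(q),*[np.percentile(q,p,axis=0).round(4) for p in(3,50,97)]) if len(q) else print(nm,0)
X,Y,Z=C[...,0],C[...,1],C[...,2]
st('pin head',(abs(X-.125)<.02)&(abs(Y)<.03)&(Z>.1)&(Z<.14))
st('mould top',(X>.02)&(X<.105)&(abs(Y)<.045)&(Z>.065)&(Z<.075))
st('trig',(abs(X+.125)<.03)&(abs(Y)<.03)&(Z>.15)&(Z<.17))
st('handle',(abs(X+.055)<.03)&(abs(Y)<.03)&(Z>.15)&(Z<.17))
st('jaw/pad',(X>-.03)&(X<.05)&(abs(Y)<.03)&(Z>.055)&(Z<.08))
E
```

```text
(np.float64(-0.17533039849462986), np.float64(0.0011415543369482867), np.float64(0.23053148956168787))
t 10.2 tcp [ 0.5957 -0.2012  0.2305] F [-0.27  0.36 -0.22] open 0.0005 shift cm [10.05 -0.13  0.03] zyaw 99.3 yyaw -170.7 spin -0.001
pin head 319 [ 0.1108 -0.0086  0.1048] [0.1183 0.0031 0.1155] [0.1333 0.0139 0.1173]
mould top 1851 [ 0.0465 -0.0344  0.0676] [ 0.0719 -0.0003  0.071 ] [0.1028 0.0312 0.0724]
trig 557 [-0.1331 -0.0111  0.1524] [-0.1274  0.0024  0.1604] [-0.1201  0.0142  0.1621]
handle 694 [-0.0653 -0.0129  0.1515] [-0.0595  0.003   0.1597] [-0.0495  0.0169  0.1618]
jaw/pad 915 [-0.0282 -0.0253  0.0561] [0.0013 0.0072 0.0669] [0.0488 0.0262 0.0713]
```

View pics/w5.png

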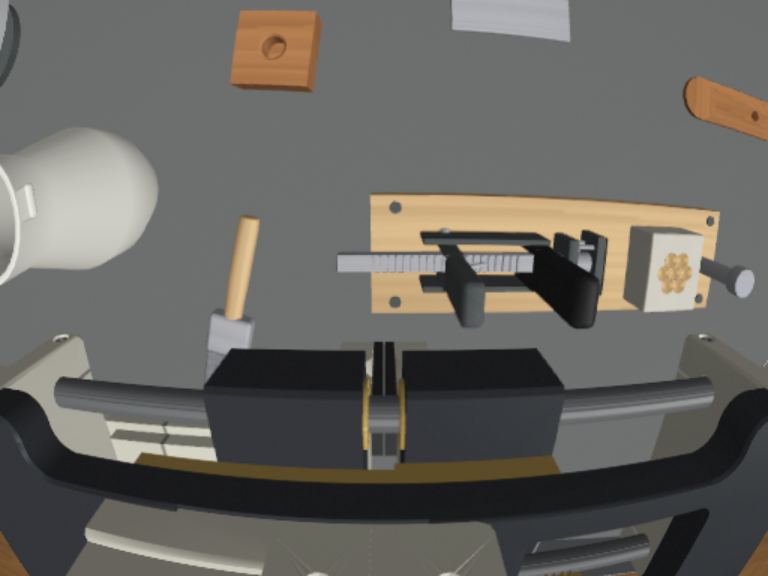

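The view shows the trigger at (470, 300), the handle at (570, 290), the pad at about (597, 262) and the mould at (662, 265). Depth puts the pin head top at 115.5 mm, so the pin is home. Next I'll descend behind the trigger.

Emit:
{"name": "move_arm", "arguments": {
  "commands": [
    [[3, -0.1, 0, 0], [3, 0, 0, 0], [2.5, 0, 0, 0], [1.2, 0, 0, 0], [0, 0, 0.3, 0], [0, 0, 0.5, 0], [0, 0, 0, 0]]
  ]
}}

```text
clock: 10.95
tool_pos: [0.5967, -0.1928, 0.1362]
orientation: [-105.9, 89.9, -6.5]
force: [0.2, -0.1, 0.2]
opening: 0.0004
```

Emit:
{"name": "move_arm", "arguments": {
  "commands": [
    [[0, 0, 0.5, 0], [0, 0, 0.5, 0], [0, 0, 0, 0]]
  ]
}}

```text
clock: 11.25
tool_pos: [0.5943, -0.1831, 0.1352]
orientation: [-91.7, 90.0, 7.6]
force: [0.9, 0.9, -0.9]
opening: 0.0004
```

Emit:
{"name": "move_arm", "arguments": {
  "commands": [
    [[0, 0, 0.5, 0], [0, 0, 0.5, 0], [0, 0, 0, 0]]
  ]
}}

```text
clock: 11.55
tool_pos: [0.5926, -0.1734, 0.1347]
orientation: [-156.6, 90.0, -57.3]
force: [0.7, -1.1, 0.2]
opening: 0.0005
```

```bash
cat >> h.py <<'E'
def look(f):
    print('F',get_obs()['force'].round(2),'cx',np.round(cx(),4))
    im,d=snap('wrist',f);C=wcloud(d);ok=d>0
    X,Y,Z=C[...,0],C[...,1],C[...,2]
    for nm,m in dict(mould=(X>.02)&(X<.105)&(abs(Y)<.045)&(Z>.0685)&(Z<.075),trig=(X>-.14)&(X<-.07)&(abs(Y)<.03)&(Z>.14)&(Z<.17),pin=(abs(X-.125)<.02)&(abs(Y)<.03)&(Z>.11)&(Z<.14)).items():
        q=C[m&ok]
        if len(q): print(nm,len(q),*[np.percentile(q,p,axis=0).round(4) for p in(5,50,95)])
    # histogram along x of jaw/pad plates tops
    q=C[ok&(X>-.05)&(X<.075)&(abs(Y)<.03)&(Z>.058)&(Z<.078)]
    hh,e=np.histogram(q[:,0],np.arange(-.05,.076,.0025));print('plates',[(round(1000*a,1),int(n)) for a,n in zip(e,hh) if n])
E
python3 -c "
from h import *
look('w6')"
```

```text
F [ 0.72 -1.14  0.25] cx [-0.1475 -0.0003  0.1347]
mould 2214 [ 0.0468 -0.0237  0.0693] [0.0733 0.0051 0.0706] [0.1014 0.0301 0.0717]
trig 286 [-0.1384  0.0107  0.1407] [-0.1273  0.0141  0.1455] [-0.1198  0.015   0.1527]
plates [(np.float64(-50.0), 21), (np.float64(-47.5), 3), (np.float64(-35.0), 22), (np.float64(-32.5), 137), (np.float64(-30.0), 66), (np.float64(-27.5), 76), (np.float64(-25.0), 44), (np.float64(-20.0), 20), (np.float64(-17.5), 41), (np.float64(-15.0), 39), (np.float64(-12.5), 44), (np.float64(-10.0), 42), (np.float64(-7.5), 253), (np.float64(-5.0), 103), (np.float64(-2.5), 105), (np.float64(0.0), 71), (np.float64(2.5), 57), (np.float64(42.5), 26), (np.float64(45.0), 481), (np.float64(47.5), 106), (np.float64(50.0), 99), (np.float64(52.5), 84), (np.float64(55.0), 91), (np.float64(57.5), 82), (np.float64(60.0), 96), (np.float64(62.5), 84), (np.float64(65.0), 84), (np.float64(67.5), 85), (np.float64(70.0), 83), (np.float64(72.5), 81)]
```

Emit:
{"name": "move_arm", "arguments": {
  "commands": [
    [[0, 0, 0.5, 0], [0, 0, 0.5, 0], [0, 0, 0, 0]]
  ]
}}

```text
clock: 11.9
tool_pos: [0.5909, -0.1635, 0.1345]
orientation: [-172.4, 90.0, -73.0]
force: [-0.4, -2.1, -0.2]
opening: 0.0006
```

Emit:
{"name": "move_arm", "arguments": {
  "commands": [
    [[0, 0, 0.5, 0], [0, 0, 0.5, 0], [0, 0, 0, 0]]
  ]
}}

```text
clock: 12.2
tool_pos: [0.5891, -0.1535, 0.1344]
orientation: [68.2, 90.0, 167.6]
force: [0.2, -1.7, -2.1]
opening: 0.0005
```

Emit:
{"name": "move_arm", "arguments": {
  "commands": [
    [[0, 0, 0.5, 0], [0, 0, 0.5, 0], [0, 0, 0.5, 0], [0, 0, 0, 0], [0, 0, 0, 0]]
  ]
}}

```text
clock: 12.7
tool_pos: [0.5868, -0.139, 0.1347]
orientation: [32.2, 90.0, 131.6]
force: [-0.2, -2.3, -0.1]
opening: 0.0007
```

```bash
python3 -c "
from h import *
look('w7')"
```

```text
F [-0.2  -2.32 -0.14] cx [-0.1125 -0.0002  0.1347]
mould 2942 [ 0.0473 -0.0312  0.0693] [0.07   0.0026 0.0706] [0.1    0.0298 0.0717]
trig 995 [-0.1239  0.0088  0.1409] [-0.1101  0.0108  0.1489] [-0.0856  0.0148  0.168 ]
pin 87 [ 0.1101 -0.0081  0.1104] [ 0.1118 -0.0006  0.1129] [0.1155 0.0078 0.116 ]
plates [(np.float64(-50.0), 28), (np.float64(-47.5), 8), (np.float64(-40.0), 3), (np.float64(-37.5), 4), (np.float64(-35.0), 7), (np.float64(-32.5), 10), (np.float64(-30.0), 12), (np.float64(-27.5), 14), (np.float64(-25.0), 12), (np.float64(-22.5), 18), (np.float64(-20.0), 267), (np.float64(-17.5), 131), (np.float64(-15.0), 132), (np.float64(-12.5), 123), (np.float64(-10.0), 12), (np.float64(-7.5), 24), (np.float64(-5.0), 57), (np.float64(-2.5), 54), (np.float64(0.0), 57), (np.float64(2.5), 55), (np.float64(5.0), 298), (np.float64(7.5), 148), (np.float64(10.0), 140), (np.float64(12.5), 99), (np.float64(15.0), 91), (np.float64(17.5), 2), (np.float64(42.5), 17), (np.float64(45.0), 501), (np.float64(47.5), 151), (np.float64(50.0), 123), (np.float64(52.5), 123), (np.float64(55.0), 143), (np.float64(57.5), 123), (np.float64(60.0), 124), (np.float64(62.5), 124), (np.float64(65.0), 120), (np.float64(67.5), 117), (np.float64(70.0), 121), (np.float64(72.5), 118)]
```

Emit:
{"name": "move_arm", "arguments": {
  "commands": [
    [[0, 0, 0.4, 0], [0, 0, 0, 0], [0, 0, 0, 0]]
  ]
}}

```text
clock: 13.05
tool_pos: [0.5863, -0.1353, 0.1346]
orientation: [-103.8, 90.0, -4.4]
force: [-0.7, -3.6, 0.5]
opening: 0.0002
```

Emit:
{"name": "move_arm", "arguments": {
  "commands": [
    [[0, 0, -1, 0], [0, 0, -1, 0], [0, 0, -1, 0], [0, 0, -1, 0], [0, 0, -0.6, 0], [0, 0, 0, 0], [0, 0, 0, 0]]
  ]
}}

```text
clock: 13.75
tool_pos: [0.5934, -0.1808, 0.1342]
orientation: [54.5, 90.0, 153.8]
force: [0.7, 0.2, -0.2]
opening: 0.0004
```

Emit:
{"name": "move_arm", "arguments": {
  "commands": [
    [[0, 0, 0.8, 0], [0, 0, 0.8, 0], [0, 0, 0.7, 0], [0, 0, 0.7, 0], [0, 0, 0.7, 0], [0, 0, 0.7, 0], [0, 0, 0.2, 0], [0, 0, 0, 0]]
  ]
}}

```text
clock: 14.55
tool_pos: [0.5863, -0.1349, 0.1348]
orientation: [-88.6, 90.0, 10.7]
force: [-0.8, -3.7, 1.0]
opening: 0.0005
```

```bash
python3 -c "
from h import *
look('w8')"
```

```text
F [-0.82 -3.73  0.98] cx [-0.1084 -0.0004  0.1348]
mould 3100 [ 0.0469 -0.0317  0.0693] [0.0701 0.002  0.0707] [0.1001 0.0299 0.0718]
trig 1004 [-0.1198  0.0089  0.1411] [-0.1061  0.0107  0.1486] [-0.0812  0.0147  0.1677]
pin 158 [ 0.1098 -0.0083  0.1103] [0.1127 0.0009 0.1145] [0.118  0.0103 0.1162]
plates [(np.float64(-50.0), 26), (np.float64(-47.5), 5), (np.float64(-42.5), 1), (np.float64(-40.0), 3), (np.float64(-37.5), 7), (np.float64(-35.0), 14), (np.float64(-32.5), 13), (np.float64(-30.0), 11), (np.float64(-27.5), 8), (np.float64(-25.0), 13), (np.float64(-22.5), 9), (np.float64(-20.0), 13), (np.float64(-17.5), 9), (np.float64(-15.0), 12), (np.float64(-12.5), 12), (np.float64(-10.0), 9), (np.float64(-7.5), 208), (np.float64(-5.0), 191), (np.float64(-2.5), 131), (np.float64(0.0), 125), (np.float64(2.5), 65), (np.float64(5.0), 6), (np.float64(7.5), 43), (np.float64(10.0), 55), (np.float64(12.5), 52), (np.float64(15.0), 54), (np.float64(17.5), 69), (np.float64(20.0), 344), (np.float64(22.5), 127), (np.float64(25.0), 125), (np.float64(27.5), 98), (np.float64(30.0), 27), (np.float64(42.5), 17), (np.float64(45.0), 505), (np.float64(47.5), 137), (np.float64(50.0), 138), (np.float64(52.5), 140), (np.float64(55.0), 125), (np.float64(57.5), 134), (np.float64(60.0), 127), (np.float64(62.5), 123), (np.float64(65.0), 127), (np.float64(67.5), 125), (np.float64(70.0), 120), (np.float64(72.5), 117)]
```

Emit:
{"name": "move_arm", "arguments": {
  "commands": [
    [[0, 0, -1, 0], [0, 0, -1, 0], [0, 0, -1, 0], [0, 0, -1, 0], [0, 0, -0.6, 0], [0, 0, 0, 0], [0, 0, 0, 0]]
  ]
}}

```text
clock: 15.3
tool_pos: [0.5934, -0.1808, 0.1342]
orientation: [56.5, 90.0, 155.8]
force: [-0.4, -0.4, -0.0]
opening: 0.0006
```

Emit:
{"name": "move_arm", "arguments": {
  "commands": [
    [[0, 0, 0.8, 0], [0, 0, 0.8, 0], [0, 0, 0.7, 0], [0, 0, 0.7, 0], [0, 0, 0.7, 0], [0, 0, 0.7, 0], [0, 0, 0.2, 0], [0, 0, 0, 0]]
  ]
}}

```text
clock: 16.1
tool_pos: [0.5863, -0.1349, 0.1347]
orientation: [-81.4, 90.0, 17.9]
force: [-1.3, -3.1, 0.7]
opening: 0.0007
```

```bash
cat >> h.py <<'E'
def gap(f):
    print('t',get_obs()['clock'],'F',get_obs()['force'].round(2),'cx',np.round(cx(),4))
    im,d=snap('wrist',f);C=wcloud(d);ok=d>0
    X,Y,Z=C[...,0],C[...,1],C[...,2]
    m=C[ok&(X>.02)&(X<.11)&(abs(Y)<.03)&(Z>.0695)&(Z<.0715)&(np.load(f'pics/{f}.npz')['im'].min(-1)>110)][:,0]
    print('mould x',np.percentile(m,[1,3,50,97,99]).round(4))
    q=C[ok&(X>-.03)&(X<.08)&(abs(Y)<.03)&(Z>.062)&(Z<.0685)]
    hh,e=np.histogram(q[:,0],np.arange(-.03,.081,.001));print('plates',[(int(round(1000*a)),int(n)) for a,n in zip(e,hh) if n>4])
    return im
E
python3 -c "
from h import *
gap('w9')"
```

```text
t 16.1 F [-1.33 -3.14  0.74] cx [-0.1084 -0.0004  0.1347]
mould x [0.0467 0.0474 0.0705 0.1026 0.1044]
plates [(6, 106), (7, 80), (8, 27), (9, 16), (10, 14), (11, 24), (12, 23), (13, 14), (14, 15), (15, 18), (16, 6), (21, 7), (22, 6), (23, 5), (24, 5), (25, 5), (26, 8), (27, 6), (28, 6), (29, 6), (30, 8), (31, 21), (32, 127), (33, 73), (34, 44), (35, 43), (36, 39), (37, 46), (38, 44), (39, 34), (40, 27), (41, 37), (42, 30), (44, 7), (45, 101), (46, 112), (47, 24)]
```

Emit:
{"name": "move_arm", "arguments": {
  "commands": [
    [[0, 0, -1, 0], [0, 0, -1, 0], [0, 0, -1, 0], [0, 0, -1, 0], [0, 0, -0.6, 0], [0, 0, 0, 0], [0, 0, 0, 0]]
  ]
}}

```text
clock: 16.85
tool_pos: [0.5934, -0.1808, 0.1342]
orientation: [56.6, 90.0, 155.8]
force: [0.0, -0.1, -0.4]
opening: 0.0005
```

Emit:
{"name": "move_arm", "arguments": {
  "commands": [
    [[0, 0, 0.8, 0], [0, 0, 0.8, 0], [0, 0, 0.7, 0], [0, 0, 0.7, 0], [0, 0, 0.7, 0], [0, 0, 0, 0], [0, 0, 0, 0]]
  ]
}}

```text
clock: 17.55
tool_pos: [0.5877, -0.1439, 0.1348]
orientation: [-54.8, 90.0, 44.6]
force: [-0.8, -1.7, 1.4]
opening: 0.0003
```

```bash
python3 -c "
from h import *
gap('w10')"
```

```text
t 17.55 F [-0.85 -1.74  1.44] cx [-0.1175 -0.0003  0.1348]
mould x [0.0493 0.0501 0.0717 0.1059 0.1072]
plates [(13, 49), (14, 100), (15, 48), (16, 28), (17, 19), (18, 19), (19, 20), (20, 20), (21, 14), (22, 18), (23, 22), (28, 6), (29, 7), (30, 5), (31, 5), (32, 5), (33, 5), (34, 5), (35, 6), (36, 6), (37, 7), (38, 84), (39, 127), (40, 43), (41, 40), (42, 35), (43, 34), (44, 45), (45, 32), (46, 30), (47, 30), (48, 81), (49, 51), (50, 5)]
```

Emit:
{"name": "move_arm", "arguments": {
  "commands": [
    [[0, 0, 0.7, 0], [0, 0, 0.2, 0], [0, 0, 0, 0]]
  ]
}}

```text
clock: 17.9
tool_pos: [0.5864, -0.1355, 0.1346]
orientation: [-147.1, 90.0, -47.8]
force: [0.7, -3.2, -0.3]
opening: 0.0004
```

```bash
python3 -c "
from h import *
gap('w11')"
```

```text
t 17.9 F [ 0.69 -3.16 -0.28] cx [-0.109  -0.0004  0.1346]
mould x [0.0532 0.0539 0.0752 0.1082 0.1094]
plates [(17, 22), (18, 116), (19, 53), (20, 24), (21, 12), (22, 20), (23, 19), (24, 19), (25, 15), (26, 11), (27, 16), (31, 7), (34, 6), (35, 5), (36, 6), (37, 5), (39, 8), (40, 5), (41, 9), (42, 113), (43, 101), (44, 42), (45, 48), (46, 39), (47, 44), (48, 35), (49, 42), (50, 26), (51, 44), (52, 82), (53, 34)]
```

Emit:
{"name": "move_arm", "arguments": {
  "commands": [
    [[0, 0, -1, 0], [0, 0, -1, 0], [0, 0, -1, 0], [0, 0, -1, 0], [0, 0, -0.6, 0], [0, 0, 0, 0], [0, 0, 0, 0]]
  ]
}}

```text
clock: 18.65
tool_pos: [0.5934, -0.1808, 0.1342]
orientation: [55.7, 90.0, 155.0]
force: [-0.5, -0.1, -0.4]
opening: 0.0003
```

Emit:
{"name": "move_arm", "arguments": {
  "commands": [
    [[0, 0, 0.8, 0], [0, 0, 0.8, 0], [0, 0, 0.7, 0], [0, 0, 0.7, 0], [0, 0, 0.7, 0], [0, 0, 0, 0], [0, 0, 0, 0]]
  ]
}}

```text
clock: 19.35
tool_pos: [0.5876, -0.1439, 0.1348]
orientation: [123.2, 90.0, -137.5]
force: [-1.8, -2.9, 1.1]
opening: 0.0005
```

```bash
python3 -c "
from h import *
gap('w12')"
```

```text
t 19.35 F [-1.81 -2.89  1.14] cx [-0.1175 -0.0003  0.1348]
mould x [0.058  0.0587 0.0761 0.1086 0.1095]
plates [(25, 91), (26, 93), (27, 26), (28, 16), (29, 20), (30, 17), (31, 14), (32, 17), (33, 14), (34, 15), (35, 8), (43, 7), (45, 6), (46, 17), (47, 111), (48, 84), (49, 46), (50, 38), (51, 37), (52, 39), (53, 35), (54, 34), (55, 27), (56, 30), (57, 91), (58, 37)]
```

Emit:
{"name": "move_arm", "arguments": {
  "commands": [
    [[0, 0, 0.4, 0], [0, 0, 0.3, 0], [0, 0, 0.2, 0], [0, 0, 0, 0], [0, 0, 0, 0]]
  ]
}}

```text
clock: 19.9
tool_pos: [0.5864, -0.1361, 0.1346]
orientation: [-177.1, 90.0, -77.8]
force: [0.1, -6.2, -2.1]
opening: 0.0007
```

```bash
python3 -c "
from h import *
im=gap('w13')
cv2.imwrite('pics/w13c.png',cv2.resize(im[120:260,250:430,::-1],(770,600),interpolation=cv2.INTER_CUBIC))"
```

```text
t 19.9 F [ 0.06 -6.23 -2.11] cx [-0.1096 -0.0003  0.1346]
mould x [0.0583 0.0591 0.0769 0.1086 0.1096]
plates [(-28, 5), (28, 23), (29, 124), (30, 58), (31, 24), (32, 20), (33, 16), (34, 16), (35, 18), (36, 14), (37, 16), (38, 15), (43, 8), (45, 8), (46, 6), (47, 70), (48, 118), (49, 55), (50, 39), (51, 43), (52, 40), (53, 41), (54, 41), (55, 29), (56, 38), (57, 78), (58, 43), (59, 5)]
```

View pics/w13c.png

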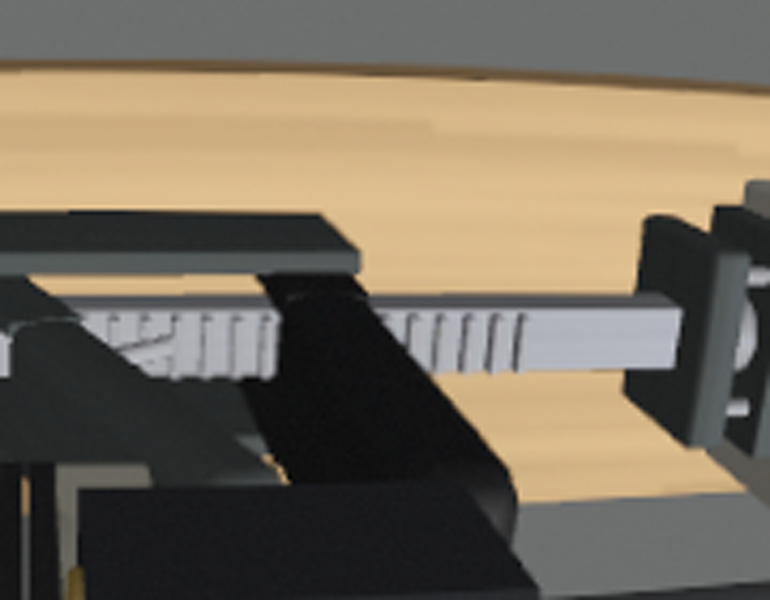

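The pad's gap to the jaw plate shrank from about 26 to 18.7 mm, so it is pushed in about 7.2 mm at a 6.2 N push. The mould is up against the pin. A slight further squeeze will bring it closer to 9 mm.

Emit:
{"name": "move_arm", "arguments": {
  "commands": [
    [[0, 0, 0.15, 0], [0, 0, 0.15, 0], [0, 0, 0, 0], [0, 0, 0, 0], [0, 0, 0, 0]]
  ]
}}

```text
clock: 20.45
tool_pos: [0.586, -0.1334, 0.1346]
orientation: [179.7, 89.9, -81.0]
force: [0.7, -8.5, -1.1]
opening: 0.0006
```

```bash
python3 -c "
from h import *
gap('w14');snap('scene','s2');snap('top','t2')
d=np.load('pics/w14.npz')['d'];C=wcloud(d);q=C[(abs(C[...,0]-.125)<.02)&(abs(C[...,1])<.03)&(C[...,2]>.1)&(C[...,2]<.14)];print('pin',np.percentile(q,[5,50,95],axis=0).round(4) if len(q) else 0)
print(get_obs()['force'])"
```

```text
t 20.45 F [ 0.72 -8.53 -1.05] cx [-0.1069 -0.0003  0.1346]
mould x [0.0584 0.0591 0.077  0.1083 0.1095]
plates [(29, 19), (30, 110), (31, 73), (32, 23), (33, 15), (34, 13), (35, 20), (36, 17), (37, 24), (38, 18), (39, 16), (40, 5), (45, 5), (46, 9), (47, 62), (48, 145), (49, 53), (50, 39), (51, 42), (52, 42), (53, 36), (54, 32), (55, 33), (56, 27), (57, 77), (58, 56), (59, 9)]
pin [[ 0.1164 -0.008   0.1032]
 [ 0.1187  0.0017  0.1086]
 [ 0.1227  0.0113  0.1142]]
[ 1.17979956 -7.92301613 -1.94087276]
```

View pics/s2.png

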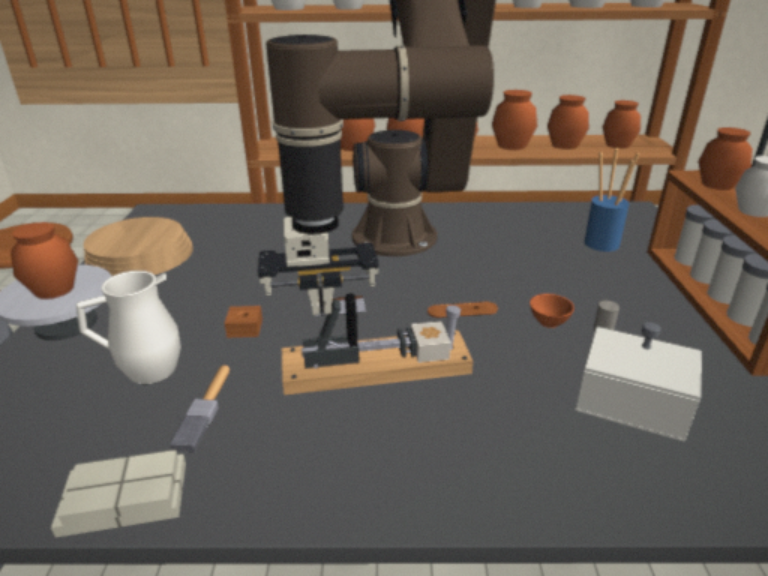

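The scene shows the trigger leaning and held by the fingers, the mould against the upright pin at (452, 325), and the bystanders where they were. I'm handing it in.

```bash
python3 -c "
from plant import *
print(close_job())"
```

```text
the job is handed in; nothing more can be done
None
```

I put the pin in the clamp hole, let go of it, and pumped the trigger five times; the arm finishes holding the trigger in, with the mould gripped. The job is handed in at about 20.6 s. It returned no verdict, so the figures below are my own last checks.

- **Pin:** after release, depth put its head top at about 115.5 mm above the bench, which is fully home. The last picture shows it still standing upright.
- **Pad:** it is pushed in about 8 mm on its springs. I estimated this from the gap between the jaw plate and the pad, which closed from about 26 to 18 mm, so it is good to 1 mm or so.
- **Mould:** it stopped moving in the last stroke while the pad went on compressing, so it is against the pin.
- **Trigger:** the fingers push on it with about 8 N, at roughly 0.38 rad by my geometry.
- **Bystanders:** they look to be where they started. I judged this by eye from the final scene picture and did not measure it.

No check failed. The last depth reading of the pin head came out about 6 mm towards the trigger end of the hole's centre. That view showed mostly the near side of the head, and the camera was similarly off from that spot before the mould reached the pin, so I put it down to the viewing angle plus a little lean from the pin's play.

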